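# Lay out the octahedra and caliper around the unit-cell frame

## Robot

A 6-joint arm with a two-finger parallel gripper is mounted at the origin on the work surface. World frame = base frame: x ahead of the robot, y to its left, z up, the work surface at z = 0. Lengths are in m, angles in degrees, forces in N, time in s.
With the tool pointing down it reaches from about 0.3 to 0.95 m from the base axis. Payload 3.1 kg.
Tool frame: the origin (TCP) lies at the very end of the fingers, on their centre line; the grasp point (between the pads) lies 19 mm behind it; z points along the fingers, y is the line along which they close (so a half turn about z gives the same grasp; the last joint's range is limited). The gripper opens to 85 mm and grips with 20 to 120 N. Pads are 22 mm wide; open, the fingers measure 114 mm over their backs; the gripper's body (76 mm by 85 mm) begins 54 mm behind the grasp point. The pads swing forward as they close: fully open they stand 13 mm farther back than shut.
Start: joints at [-68.852, 17.653, 93.61, -0, 68.738, -3.994], TCP at [0.266, -0.566, 0.231] pointing down, gripper open.
Joint ranges: [-175.34, 175.34], [-45.06, 112.39], [2.9, 150.54], [-68.45, 248.45], [3.09, 151.38], [-168.51, 168.51]. Speed limits (degrees/s): [159.86, 159.86, 180, 180, 180, 180].

## Interface

Orientations are given as a 3x3 rotation matrix whose columns are the frame's x, y, z axes.
In Python, from bench import ctrl, eoat, get_state, imaging gives the robot as it stands. Calls block until the motion is done:
- ctrl.move_ptp(position, orientation): joint-space move of the TCP to a pose.
- ctrl.move_l(position, orientation=None, speed=0.15, until_force=None): straight line of the TCP; orientation=None keeps the orientation; speed is the mean speed in m/s. With until_force (N) it stops when the force on the tool has changed by that much, and returns True; else False.
- ctrl.move_joints(angles): joint-space move.
- eoat.gripper_open() and eoat.close_gripper(): open the fingers fully, or close them until they stop; the grip force is fixed at half the most.
- ctrl.wait(seconds).
- ctrl.inverse_kinematics(position, orientation): joint angles nearest the present ones, or None.
- get_state(): the state.
- imaging.get_image(name): name is "scene" or "top" or "wrist"; returns the picture (480x640x3 uint8, red, green, blue); there is no depth.
- imaging.get_calibration(name): a dict with "intrinsics" (3x3 intrinsics, pixels), "position" and "attitude" of the camera in the world; the wrist camera has in their place "hand_eye" (4x4, takes a point from camera to tool coordinates, whose origin is the TCP and whose axes are the flange's). Camera axes: x right, y up, looking along -z (the intrinsics and any distortion apply to the point x, -y, -z); pixel columns grow to the right and rows downward; lengths in m; the calibration is good to about 2 mm. A picture is of the moment at which its call begins: read the wrist's pose just before it. get_calibration takes no time and is no camera call.
A pose or a line that the arm cannot do raises ctrl.PlanningError and nothing moves.
- ctrl.job_done(): hands the job in; it is judged then, once.
The state is a dict: "t": time; "qpos": joint angles; "dq": joint speeds; "effort": joint torques, N m; "eef_pos": TCP position; "tool_rot": TCP orientation; "wrist_force": force on the tool from outside, world axes, zero at the start; "moment": the same for the moment, N m; "opening": finger opening in m; "grasp_force": force on a finger pad.
Only numpy, scipy, OpenCV 4.12 (cv2) and the standard library are available. Lean on these libraries where they do the work, as an engineer would, in place of code of your own. Each camera call takes 0.05 s, during which the arm holds its last target. There are 200 camera calls.

## Task

Lay out the tolerance-factor display for the next class: seat the middle-sized orange octahedron inside the cubic cell frame, its side corners pointing straight out through the open faces; stand the smallest in the cork ring to the left of the frame and the largest in the ring to its right, all upright with the grey pegs up. Lay the caliper flat along the black rubber strip in front of the frame, the whole length of its beam on the strip (either way round, the jaws may overhang). Set things down, do not drop them, and leave the dish of pegs and the counter's button alone.

Things in the scene. Friction and masses are not known exactly. Their poses are not given: they have to be found in the camera images.
- octa_small: smallest of three translucent orange octahedra, point down in one of three holes (100 mm apart, shuffled) of a dark wooden rack 16 mm thick. From above a square 48 mm across corners, which lie on body x and y. Body 42 mm high, widest at mid-height; an upright grey round peg, 10 mm thick, rises 40 mm more from its top (total 82): lift it by that. Origin: centre of the blunt foot, z up; at the start about 4 mm above the table
- octa_medium: middle-sized of three translucent orange octahedra, point down in one of three holes (100 mm apart, shuffled) of a dark wooden rack 16 mm thick. From above a square 68 mm across corners, which lie on body x and y. Body 62 mm high, widest at mid-height; an upright grey round peg, 10 mm thick, rises 40 mm more from its top (total 102): lift it by that. Origin: centre of the blunt foot, z up; at the start about 4 mm above the table
- octa_large: largest of three translucent orange octahedra, point down in one of three holes (100 mm apart, shuffled) of a dark wooden rack 16 mm thick. From above a square 88 mm across corners, which lie on body x and y. Body 82 mm high, widest at mid-height; an upright grey round peg, 10 mm thick, rises 40 mm more from its top (total 122): lift it by that. Origin: centre of the blunt foot, z up; at the start about 4 mm above the table
- caliper: steel caliper lying flat, slide locked. Beam 180 x 16 x 4 mm; origin under the beam's mid-length, x along it (jaws at -x), z up. Grip the slide block (44 x 24 mm, 11 mm high, centred at x = -36 mm) across its 24 mm width, at about x = -32 mm, near the balance point. Long jaws reach 48 mm to -y, short ones 23 mm to +y, all at x below -47 mm
- cell_frame: fixed cubic cell frame: cork base 100 x 100 x 22 mm, four thin steel posts 68 mm apart with 12 mm blue balls (top at 97 mm), open above and at the sides. A clear ring seat (42 mm wide, hole 30 mm, 16 mm high) in the middle takes an octahedron's point. Origin: underside centre; x, y along the base edges, -x to the robot, +y left, z up. A seated octahedron's foot is about 26 mm above it
- ring_left: cork ring left of the cell frame as the robot sees it (frame's +y side, about 120 mm off), fixed: outside 60 mm, hole 30 mm, 16 mm high. Origin: middle of its underside, on the table. A seated octahedron's foot is about 4 mm above it
- ring_right: cork ring like the other, right of the cell frame as the robot sees it (frame's -y side, about 120 mm off), fixed; same origin and seating height
- strip: flat black rubber rest strip in front of the cell frame (on the robot's side of it), fixed: 220 mm long along its y axis, 40 mm wide along x, 5 mm thick. Origin at the middle of its underside
- dish: bystander: white ceramic dish 80 mm across and 22 mm high with grey bond pegs in it, loose on the table; origin at the middle of its underside
- count_button (a joint): bystander: push button (24 mm, black) on top of the green metal counter box (100 x 130 x 55 mm, button top at about 77 mm); 0 = up, grows to 0.006 m when pressed
There are look-alikes about, which are no part of the job. Leave any blue look-alike of the octa_small alone.

How it is judged:
By the outcome, as a careful person would: the job done as asked, in the order asked, and still so for the second after the job is handed in, with the robot touching nothing.
It also fails if it takes over 120 s, if anything falls off the work surface, if the arm or the gripper's body presses on something with over 40 N, if the wrist force passes 120 N, or if a joint passes its speed limit or range.

## Working session

There is one attempt and no reset: what is moved stays moved. The work goes in short steps, each a Python script; the robot and the scene stay as the last script left them, time stands still between calls to the robot, and variables do not carry over. Pictures are saved under pics/ and viewed, at most 14 in all, crops included, and the job is handed in when it is done.

```bash
ls; mkdir -p pics; python3 - <<'E'
from bench import ctrl,eoat,get_state,imaging
import cv2,numpy as np
np.set_printoptions(precision=4,suppress=True)
for n in("scene","top"):
    cv2.imwrite(f"pics/{n}0.png",imaging.get_image(n)[:,:,::-1])
for n in("scene","top","wrist"): print(n,imaging.get_calibration(n))
s=get_state();print(s)
E
```

```text
pics
scene {'intrinsics': array([[584.3224,   0.    , 329.539 ],
       [  0.    , 584.3224, 243.9034],
       [  0.    ,   0.    ,   1.    ]]), 'position': array([ 1.4178, -0.0661,  0.7474]), 'attitude': array([[ 0.0803, -0.6326,  0.7703],
       [ 0.9966,  0.0349, -0.0752],
       [ 0.0207,  0.7737,  0.6332]])}
top {'intrinsics': array([[522.9598,   0.    , 318.9777],
       [  0.    , 522.9598, 238.0868],
       [  0.    ,   0.    ,   1.    ]]), 'position': array([ 0.4371, -0.0103,  0.9861]), 'attitude': array([[-0.0195,  0.9827, -0.1844],
       [-0.9995, -0.0235, -0.0194],
       [-0.0234,  0.1839,  0.9827]])}
wrist {'intrinsics': array([[387.3175,   0.    , 316.8525],
       [  0.    , 387.3175, 236.5993],
       [  0.    ,   0.    ,   1.    ]]), 'hand_eye': array([[ 0.0004,  0.9513,  0.3081,  0.0779],
       [ 1.    ,  0.    , -0.0012,  0.0004],
       [-0.0011,  0.3081, -0.9513, -0.1434],
       [ 0.    ,  0.    ,  0.    ,  1.    ]])}
{'t': 0.1, 'qpos': array([-68.8533,  17.6994,  93.6834,  -0.0002,  68.7379,  -3.9938]), 'dq': array([ 0.1149, -0.0958, -0.1743,  0.0729, -0.0475,  0.0689]), 'effort': array([ -0.0006, -41.6408, -27.7645,  -0.0002,   0.004 ,   0.    ]), 'eef_pos': array([ 0.2652, -0.5651,  0.2302]), 'tool_rot': array([[ 0.9053,  0.4248, -0.0008],
       [ 0.4248, -0.9053,  0.002 ],
       [ 0.0001, -0.0021, -1.    ]]), 'wrist_force': array([ 0.047 , -0.8917,  0.0199]), 'moment': array([-0.0306,  0.0384,  0.0309]), 'grasp_force': 0.0, 'opening': 0.08539901124274517}
```

View pics/scene0.png

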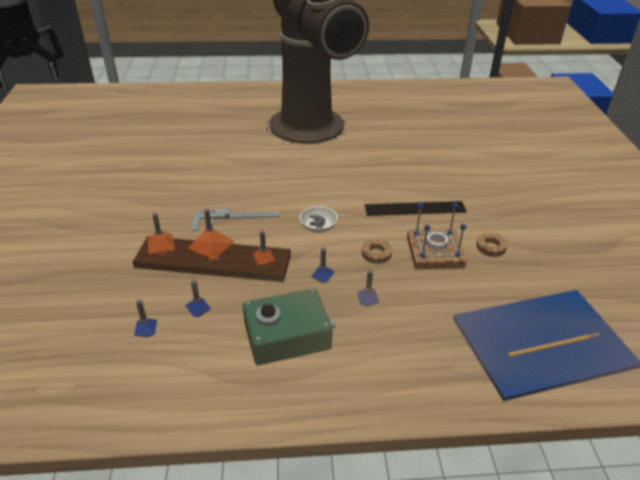

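View pics/top0.png

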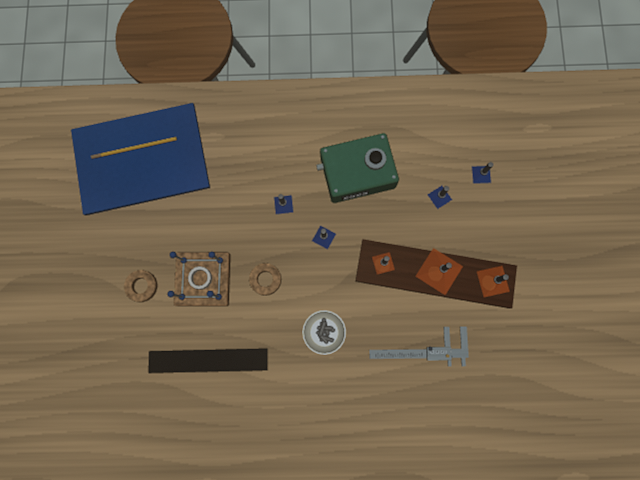

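The scene shows the rack at left and the frame at right. In the top view (ahead = up), small is at (383,263), large at (440,268), medium at (493,281), the frame at (200,278), rings at (140,285) and (265,278), the strip at (208,360) and the caliper beam at about (398,353) with its jaws at (455,345). Next, closer wrist views.

```bash
cat > h.py <<'E'
from bench import ctrl,eoat,get_state,imaging
import cv2,numpy as np
np.set_printoptions(precision=4,suppress=True)
def Rz(yaw):  # tool pointing down, closing axis (tool y) at angle yaw-90 deg
    c,s=np.cos(np.radians(yaw)),np.sin(np.radians(yaw))
    return np.array([[c,s,0],[s,-c,0],[0,0,-1.]])
def snap(n):
    """image and camera (K, position, attitude)"""
    s=get_state(); im=imaging.get_image(n)[:,:,::-1].copy(); c=imaging.get_calibration(n)
    if n=="wrist":
        H=c["hand_eye"]; R=s["tool_rot"]
        return im,(c["intrinsics"],s["eef_pos"]+R@H[:3,3],R@H[:3,:3])
    return im,(c["intrinsics"],c["position"],c["attitude"])
def ray(cam,uv,z):
    K,p,A=cam; v=np.linalg.solve(K,[uv[0],uv[1],1.]); d=A@(v*[1,-1,-1])
    return p+d*(z-p[2])/d[2]
def proj(cam,P):
    K,p,A=cam; q=(A.T@(np.asarray(P)-p))*[1,-1,-1]; q=K@q; return q[:2]/q[2]
def save(n,im,cam):
    cv2.imwrite(f"pics/{n}.png",im); np.savez(f"pics/{n}.npz",K=cam[0],p=cam[1],A=cam[2])
def load(n):
    d=np.load(f"pics/{n}.npz"); return cv2.imread(f"pics/{n}.png"),(d["K"],d["p"],d["A"])
E
python3 - <<'E'
from h import *
im,cam=snap("top"); save("topA",im,cam)
for n,uv,z in [("small",(387,261),.086),("large",(446,267),.126),("medium",(505,278),.106),("frame",(200,278),.038),("ringL",(140,285),.016),("ringR",(265,278),.016),("strip",(208,360),.005),("cal",(398,353),.004),("dish",(325,332),.01)]: print(n,ray(cam,uv,z))
ctrl.move_ptp([.46,-.22,.26],Rz(0)); ctrl.wait(.3); save("wr",*snap("wrist"))
ctrl.move_ptp([.46,.215,.26],Rz(0)); ctrl.wait(.3); save("wf",*snap("wrist"))
print(get_state()["t"],get_state()["qpos"])
E
```

```text
small [ 0.5628 -0.1095  0.086 ]
large [ 0.5451 -0.2016  0.126 ]
medium [ 0.5268 -0.3031  0.106 ]
frame [0.546  0.2275 0.038 ]
ringL [0.5379 0.3456 0.016 ]
ringR [0.5458 0.1111 0.016 ]
strip [0.3981 0.2176 0.005 ]
cal [ 0.4041 -0.1313  0.004 ]
dish [0.4445 0.0014 0.01  ]
3.925 [ 20.0778   3.0243 107.4374  -0.0007  69.5402 110.1332]
```

View pics/wr.png

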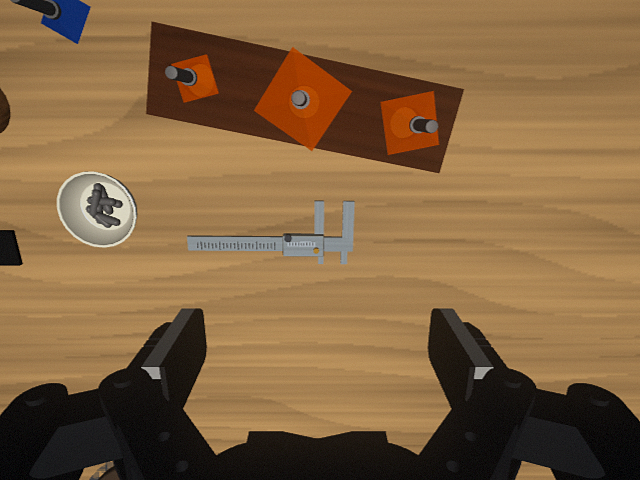

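View pics/wf.png

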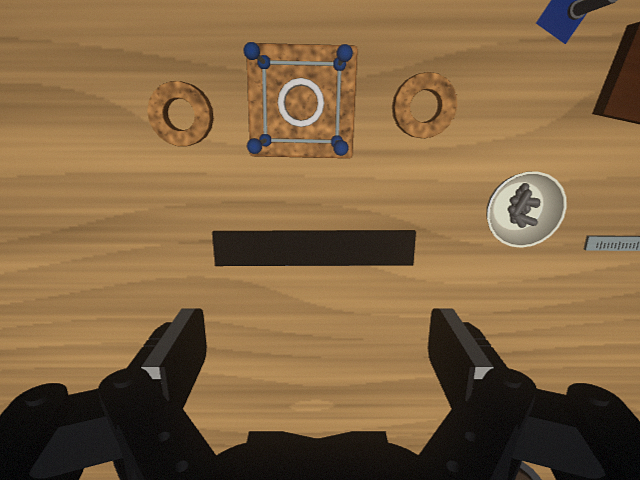

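The first wrist view shows small at (197,78), large at (303,98) and medium at (410,123), each with its peg, plus the caliper with its slide at (303,245). The second shows the frame with top balls at (251,51), (344,53), (253,146) and (340,148), the seat ring at (301,102), cork rings at (180,113) and (425,104), and the strip at (314,248).

```bash
cat > meas.py <<'E'
from h import *
def blobs(m,amin):
    m=m.astype(np.uint8); n,l,st,c=cv2.connectedComponentsWithStats(m)
    return [(l==i,st[i],c[i]) for i in range(1,n) if st[i][4]>amin]
def hsv(im): return cv2.split(cv2.cvtColor(im,cv2.COLOR_BGR2HSV).astype(int))
def octas(im,cam):
    H,S,V=hsv(im); r=[]
    for m,st,c in blobs((H<12)&(S>200)&(V>150),250):
        pts=np.argwhere(m)[:,::-1].astype(np.int32)
        box=cv2.boxPoints(cv2.minAreaRect(cv2.convexHull(pts))); r.append((st[4],box))
    r.sort(key=lambda a:a[0]); return r
def square(cam,box,z):
    w=np.array([ray(cam,b,z)[:2] for b in box]); c=w.mean(0); d=w-c
    yaw=np.degrees(np.angle(np.mean(((d[:,0]+1j*d[:,1])/np.hypot(*d.T))**4))/4)
    return c,yaw,2*np.hypot(*d.T).mean()
E
python3 - <<'E'
from meas import *
for nm in("wr","topA"):
    im,cam=load(nm); 
    for (a,b),z in zip(octas(im,cam),(.025,.035,.045)): print(nm,a,*square(cam,b,z))
im,cam=load("wf"); H,S,V=hsv(im)
for m,st,c in blobs((H>105)&(H<130)&(S>120)&(V>40)&(np.arange(480)[:,None]<180),40): print("blue",st,c,ray(cam,c,.091),ray(cam,c,.028))
for m,st,c in blobs((S<60)&(V>150)&(np.arange(480)[:,None]<140),80): print("white",st,c,ray(cam,np.array(st[:2])+(st[2:4]-1)/2,.038))
for m,st,c in blobs((V<60)&(np.arange(480)[:,None]<290)&(np.arange(480)[:,None]>215),1500):
    box=cv2.boxPoints(cv2.minAreaRect(np.argwhere(m)[:,::-1].astype(np.int32))); print("strip",[ray(cam,b,.005)[:2] for b in box],ray(cam,box.mean(0),.005))
cork=(((S>150)&(H<16))|(V<110)); 
for x in(180,425): print(cv2.cvtColor(im,cv2.COLOR_BGR2HSV)[[105,95,88,60],[x-25,x+18,x,x]].tolist())
for m,st,c in blobs(cv2.medianBlur((S>150).astype(np.uint8),5),1000): print("cork",st)
im,cam=load("wr"); H,S,V=hsv(im); r=np.arange(480)[:,None];q=np.arange(640)[None]
m=(S<70)&(r>190)&(r<275)&(q>170)&(q<370)
for m,st,c in blobs(m&(V>60),300):
    print("cal",st); 
    for a,b in((190,275),(345,356)):
        pts=np.argwhere(m&(q>=a)&(q<b))[:,::-1]; print(pts.min(0),pts.max(0))
    pts=np.argwhere(m&(q<278))[:,::-1].astype(np.int32)
    box=cv2.boxPoints(cv2.minAreaRect(pts)); print([ray(cam,b,.004)[:2] for b in box])
    print("end jaw",ray(cam,(353,243),.004))
E
```

```text
wr 261 [ 0.5801 -0.1092] -0.6246474139162299 0.03591414479857344
wr 1639 [ 0.5278 -0.307 ] -31.77567426115651 0.06893193375600895
wr 4047 [ 0.5476 -0.2087] 10.637850664573833 0.08842101665138455
blue [ 537    0   49   44 1090] [558.6321  19.7119] [0.601  0.0394 0.091 ] [0.6136 0.0043 0.028 ]
blue [244  42  15  18 201] [251.3085  50.4975] [0.581  0.2612 0.091 ] [0.5896 0.2708 0.028 ]
blue [338  45  14  16 178] [344.6966  52.0674] [0.5799 0.1926 0.091 ] [0.5883 0.1884 0.028 ]
blue [258  55  12  14  91] [264.4945  62.5934] [0.5729 0.2518 0.091 ] [0.5798 0.2596 0.028 ]
blue [334  58  12  12  79] [338.7089  64.8101] [0.5713 0.1969 0.091 ] [0.5779 0.1936 0.028 ]
blue [260 135  11  11  73] [265.9452 139.3973] [0.5176 0.2531 0.091 ] [0.5134 0.261  0.028 ]
blue [332 136  10  10  46] [335.5435 139.0435] [0.5178 0.1985 0.091 ] [0.5137 0.1955 0.028 ]
blue [248 139  13  14 151] [253.9603 145.7417] [0.5128 0.2627 0.091 ] [0.5076 0.2726 0.028 ]
blue [335 141  13  14 137] [341.0803 147.9708] [0.511 0.194 0.091] [0.5054 0.1901 0.028 ]
white [271  61  62   4  90] [301.9111  62.5111] [0.5788 0.2263 0.038 ]
white [278  78  46  49 748] [300.3061 101.5909] [0.5465 0.2276 0.038 ]
strip [array([0.4173, 0.3248]), array([0.417 , 0.1076]), array([0.3765, 0.1045]), array([0.3768, 0.3281])] [0.3972 0.2163 0.005 ]
[[15, 159, 162], [15, 150, 112], [15, 158, 136], [16, 129, 142]]
[[14, 152, 143], [15, 153, 153], [15, 158, 145], [17, 135, 138]]
cork [ 538    0   44   43 1063]
cork [ 594   23   46  100 2736]
cork [ 393   73   64   64 1764]
cork [ 149   81   64   65 2403]
cal [ 187  201  168   63 3511]
[190 236] [274 250]
[345 201] [354 263]
[array([ 0.4097, -0.0812]), array([ 0.4096, -0.1787]), array([ 0.3935, -0.1781]), array([ 0.3936, -0.0796])]
end jaw [ 0.4015 -0.2612  0.004 ]
```

```bash
sed -i 's/V>150),250/V>90),250/' meas.py; python3 - <<'E'
from meas import *
for nm in("wr","topA"):
    im,cam=load(nm)
    for (a,b),z in zip(octas(im,cam),(.025,.035,.045)): print(nm,a,*square(cam,b,z))
im,cam=load("wf"); print(ray(cam,(180.5,113),.008),ray(cam,(424.5,104.5),.008))
ctrl.move_ptp([.528,-.307,.22],Rz(58.2)); ctrl.wait(.3); im,cam=snap("wrist"); save("wm",im,cam)
r=octas(im,cam)
for a,b in r:
    for z in(.025,.035,.045): print(a,z,*square(cam,b,z))
print(get_state()["eef_pos"],get_state()["t"],get_state()["wrist_force"])
E
```

```text
wr 318 [ 0.5811 -0.1107] -8.216285329115397 0.03946585040823555
wr 347 [ 0.5585 -0.1159] -32.28759585968859 0.03948162497753087
wr 1847 [ 0.528  -0.3046] -31.799928172392598 0.06888608114366951
[0.5371 0.3456 0.008 ] [0.5447 0.109  0.008 ]
1871 0.025 [ 0.5263 -0.3089] -33.72367488952743 0.07125773525614515
1871 0.035 [ 0.5276 -0.3069] -33.72367488952743 0.06915262199875585
1871 0.045 [ 0.5289 -0.3048] -33.72367488952744 0.06704750874136658
5570 0.025 [ 0.545  -0.2067] 9.84839294038733 0.09533611578238023
5570 0.035 [ 0.5457 -0.2077] 9.848392940387347 0.09251967318116538
5570 0.045 [ 0.5464 -0.2087] 9.848392940387326 0.08970323057995064
[ 0.5282 -0.3065  0.2201] 6.1833 [0.6126 0.1367 0.0427]
```

View pics/wm.png

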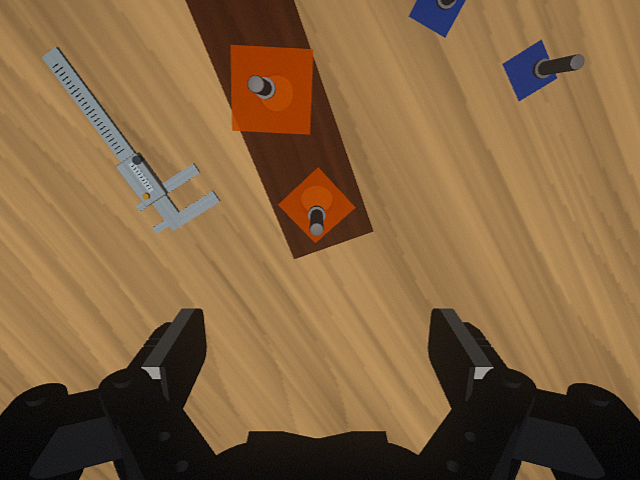

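Medium is at (317,206), its corners aligned with the gripper and the peg top at (317,228). Pick it.

```bash
python3 - <<'E'
from meas import *
im,cam=load("wm"); print("peg",ray(cam,(317,228),.106))
R=Rz(57.3); x,y=.5278,-.3065
ctrl.move_l([x,y,.12],R,speed=.15)
print(ctrl.move_l([x,y,.071],speed=.06,until_force=8))
s=get_state();print(s["eef_pos"],s["wrist_force"])
eoat.close_gripper(); s=get_state(); print(s["opening"],s["grasp_force"],s["wrist_force"])
ctrl.move_l([x,y,.215],speed=.12); s=get_state(); print(s["opening"],s["grasp_force"],s["wrist_force"],s["t"])
ctrl.move_l([.5463,.2276,.215],Rz(88.8),speed=.25); ctrl.wait(.3)
im,cam=snap("wrist"); save("hm",im,cam); save("sm",*snap("scene")); print(get_state()["eef_pos"],get_state()["t"])
r=octas(im,cam)
for a,b in r: print(a,*square(cam,b,get_state()["eef_pos"][2]-.067+.031))
E
```

```text
peg [ 0.5287 -0.306   0.106 ]
False
[ 0.5281 -0.3067  0.0713] [ 0.5317 -1.1921 -0.1795]
0.007583874737506305 58.4321254491806 [-0.4113  0.6002  1.4226]
0.008219458082123344 58.40852737426758 [ 0.7194 -0.3289 -1.5621] 10.0083
[0.5463 0.2274 0.215 ] 12.7
```

View pics/hm.png

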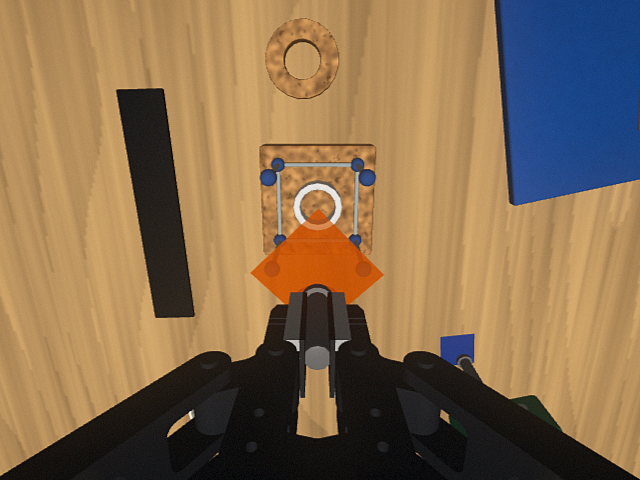

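The held octahedron's corners sit level at (251,272) and (384,272), and the frame's far balls at (268,177) and (368,177) are level too, so the alignment is good. Lower it.

```bash
python3 - <<'E'
from meas import *
im,cam=load("hm")
print([ray(cam,u,.091)[:2] for u in((268,177),(368,177),(272,269),(364,269))], [ray(cam,u,.179)[:2] for u in((251,272),(384,272),(318,209))], ray(cam,(317.5,206),.038))
x,y=.5463,.2276
ctrl.move_l([x,y,.105],speed=.1); ctrl.wait(.2)
f=get_state()["wrist_force"]
hit=ctrl.move_l([x,y,.090],speed=.02,until_force=5); s=get_state(); print(hit,s["eef_pos"],s["wrist_force"]-f,s["t"])
save("pm",*snap("scene"))
im=cv2.imread("pics/pm.png")[170:290,330:530]; cv2.imwrite("pics/pmc.png",cv2.resize(im,None,fx=3.5,fy=3.5,interpolation=cv2.INTER_CUBIC))
E
```

```text
[array([0.5127, 0.2626]), array([0.5818, 0.2611]), array([0.5116, 0.1938]), array([0.5802, 0.1924])] [array([0.5127, 0.2291]), array([0.5794, 0.2277]), array([0.547 , 0.2609])] [0.5464 0.2286 0.038 ]
True [0.5465 0.2278 0.094 ] [ 0.4606 -0.8996  4.506 ] 14.7167
```

View pics/pmc.png

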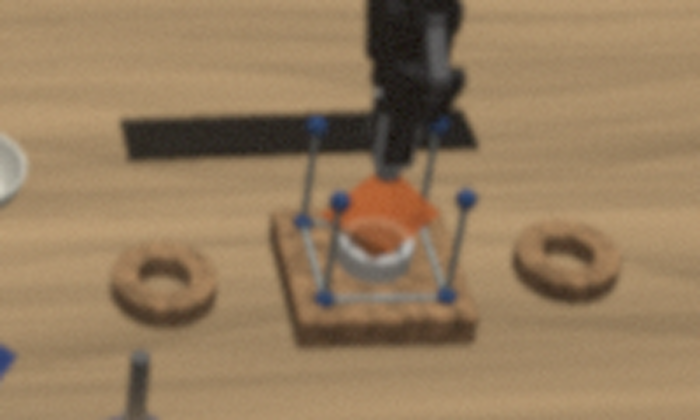

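The medium one is seated in the clear ring between the posts. Release it, retreat, check, and view small.

```bash
python3 - <<'E'
from meas import *
eoat.gripper_open(); ctrl.wait(.2)
ctrl.move_l([.5463,.2276,.22],speed=.15); ctrl.wait(.3)
im,cam=snap("wrist"); save("vm",im,cam)
for a,b in octas(im,cam): print(a,*square(cam,b,.057))
ctrl.move_l([.565,-.1105,.22],Rz(79),speed=.3); ctrl.wait(.3)
im,cam=snap("wrist"); save("ws",im,cam)
for a,b in octas(im,cam): print(a,*square(cam,b,.025))
a=cv2.imread("pics/vm.png")[150:350,180:460];b=im[100:300,180:460]
cv2.imwrite("pics/two.png",cv2.resize(np.vstack([a,b]),None,fx=1.45,fy=1.45)); print(get_state()["t"])
E
```

```text
515 [ 0.5666 -0.1106] -31.865076215172383 0.0495936061172278
2459 [ 0.5455 -0.2193] 12.18482557513923 0.096060757949345
18.6583
```

View pics/two.png

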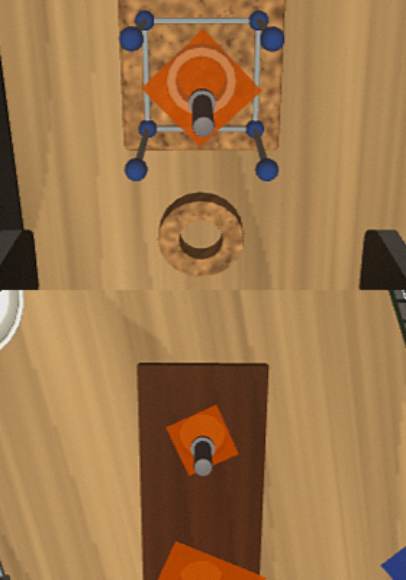

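Medium stands aligned in the frame and small is centred at (320,205). Pick small and carry it to the left ring.

```bash
python3 - <<'E'
from meas import *
im,cam=load("ws"); p=ray(cam,(320,220.7),.086); print("peg",p)
im,cam=load("hm"); print("L",ray(cam,(302,58),.008),ray(cam,(302.5,60),.016))
im,cam=load("vm"); print("R",ray(cam,(318,310.7),.008))
c=(np.array([.5666,-.1106])+p[:2])/2
ctrl.move_l([*c,.1],Rz(79),speed=.15)
print(ctrl.move_l([*c,.051],speed=.06,until_force=8))
eoat.close_gripper(); s=get_state(); print(s["eef_pos"],s["opening"],s["grasp_force"])
ctrl.move_l([*c,.24],speed=.2); print(get_state()["opening"])
ctrl.move_l([.5374,.3456,.24],Rz(88.8),speed=.3)
ctrl.move_l([.5374,.3456,.11],speed=.15); ctrl.wait(.2)
im,cam=snap("wrist"); save("hs",im,cam); print(get_state()["t"])
E
```

```text
peg [ 0.567  -0.1095  0.086 ]
L [0.536  0.3471 0.008 ] [0.5366 0.3447 0.016 ]
R [0.5434 0.1103 0.008 ]
False
[ 0.567  -0.1101  0.0511] 0.00809316884453921 58.41228246688843
0.008135972414380258
25.3
```

View pics/hs.png

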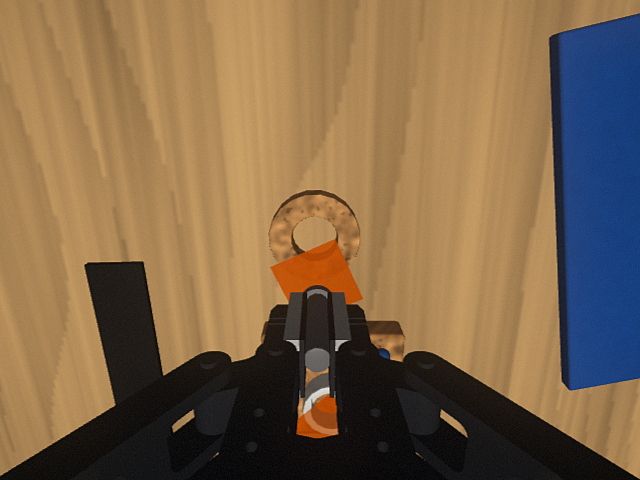

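The ring hole is centred at about (314.5,238), just short of the held point. Refine and lower.

```bash
python3 - <<'E'
from meas import *
im,cam=load("hs"); p=ray(cam,(314.5,238),.016); print(p)
c=(.5*p[:2]+.5*np.array([.5368,.3458])) if np.hypot(*(p[:2]-[.5368,.3458]))<.005 else None; print(c)
ctrl.move_l([*c,.064],speed=.1); ctrl.wait(.2)
hit=ctrl.move_l([*c,.049],speed=.02,until_force=5); s=get_state(); print(hit,s["eef_pos"],s["wrist_force"])
if s["eef_pos"][2]<.055:
    eoat.gripper_open(); ctrl.wait(.2)
    ctrl.move_l([*c,.26],speed=.2); ctrl.wait(.1); save("vs",*snap("wrist")); 
    ctrl.move_l([.5464,-.2087,.24],Rz(79),speed=.35); ctrl.wait(.3); im,cam=snap("wrist"); save("wl",im,cam)
    for a,b in octas(im,cam): print(a,*square(cam,b,.045))
    a=cv2.imread("pics/vs.png")[100:300,180:460];b=im[100:300,180:460]
    cv2.imwrite("pics/two2.png",cv2.resize(np.vstack([a,b]),None,fx=1.45,fy=1.45))
print(get_state()["t"])
E
```

```text
[0.5363 0.3459 0.016 ]
[0.5366 0.3458]
True [0.5366 0.3459 0.0514] [-0.3872  1.4757  3.6024]
3004 [ 0.5473 -0.2086] 10.915816601096529 0.08918752520943743
31.0833
```

View pics/two2.png

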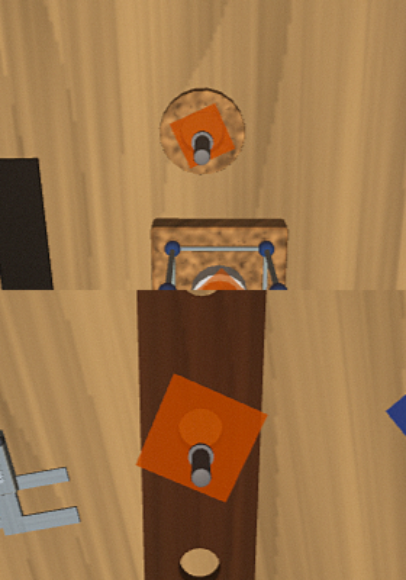

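Small stands in the left ring; large's peg top is at about (319,230). Pick large and place it on the right ring.

```bash
python3 - <<'E'
from meas import *
im,cam=load("wl"); p=ray(cam,(318.6,229.7),.126); print("peg",p)
c=(np.array([.5470,-.2087])+p[:2])/2
ctrl.move_l([*c,.14],Rz(79),speed=.15)
print(ctrl.move_l([*c,.091],speed=.06,until_force=8))
eoat.close_gripper(); s=get_state(); print(s["eef_pos"],s["opening"],s["grasp_force"])
ctrl.move_l([*c,.25],speed=.2); print(get_state()["opening"])
c=[.5443,.110]
ctrl.move_l([*c,.25],Rz(88.8),speed=.3); ctrl.move_l([*c,.106],speed=.12); ctrl.wait(.2)
hit=ctrl.move_l([*c,.089],speed=.02,until_force=5); s=get_state(); print(hit,s["eef_pos"],s["wrist_force"],s["t"])
im,cam=snap("scene"); save("pl",im,cam); cv2.imwrite("pics/plc.png",cv2.resize(im[170:290,330:530],None,fx=3.5,fy=3.5,interpolation=cv2.INTER_CUBIC))
E
```

```text
peg [ 0.5472 -0.2086  0.126 ]
False
[ 0.5473 -0.2087  0.0914] 0.007952521182850492 58.445250391960144
0.007895798593104667
True [0.5442 0.11   0.0922] [ 0.5809 -0.1263  3.1908] 37.925
```

View pics/plc.png

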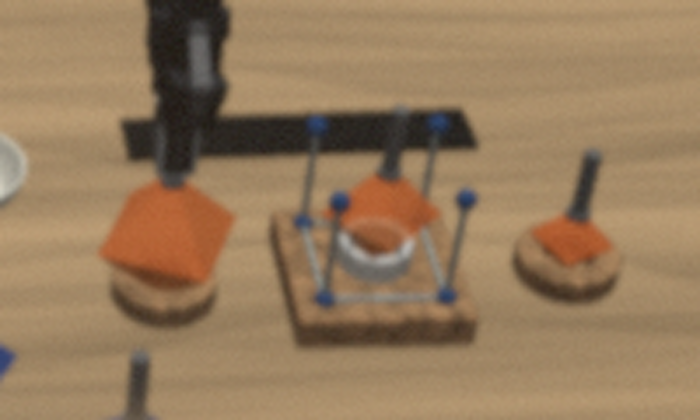

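All three are seated. Release large and look at the caliper.

```bash
python3 - <<'E'
from meas import *
eoat.gripper_open(); ctrl.wait(.2)
ctrl.move_l([.5443,.110,.25],speed=.2); save("vl",*snap("wrist"))
ctrl.move_l([.4016,-.202,.15],Rz(90),speed=.3); ctrl.wait(.3)
im,cam=snap("wrist"); save("wc",im,cam); print(get_state()["eef_pos"],get_state()["t"])
E
```

```text
[ 0.402  -0.2016  0.1502] 41.5833
```

View pics/wc.png

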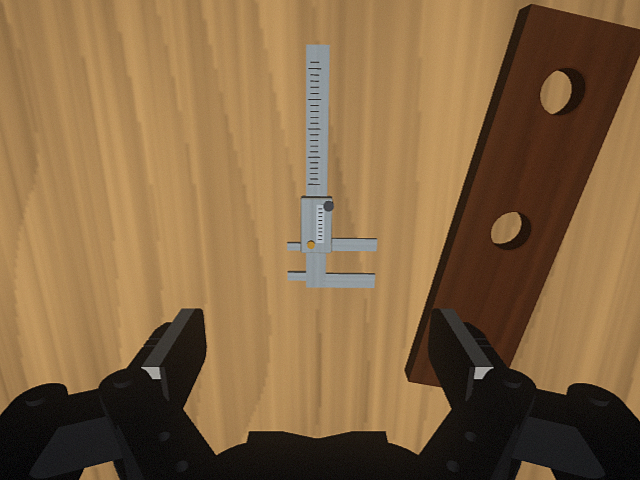

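The caliper's slide is centred at (316.5,224.5), its beam runs straight up to (317.5,45), and its long jaws point right (+x). The rack is clear.

```bash
python3 - <<'E'
from meas import *
im,cam=load("wc"); sl=ray(cam,(316.5,224.5),.011); e=ray(cam,(317.5,45),.004); j=ray(cam,(315.8,287),.004); print("slide",sl,"end",e,"jaw end",j, "rack",ray(cam,(460,240),.016))
mid=(e+j)/2; g=np.array([mid[0],(mid[1]-.032+sl[1]+.004)/2]); print(mid,g)
ctrl.move_l([*g,.05],Rz(90),speed=.12)
print(ctrl.move_l([*g,.002],speed=.04,until_force=6)); print(get_state()["eef_pos"])
eoat.close_gripper(); s=get_state(); print(s["opening"],s["grasp_force"],s["wrist_force"])
ctrl.move_l([*g,.14],speed=.1); s=get_state(); print(s["opening"],s["wrist_force"],s["eef_pos"],s["t"])
t=g+np.array([.397,.2163])-mid[:2]; print("target",t)
np.save("t.npy",t)
ctrl.move_l([*t,.14],speed=.25); ctrl.wait(.3); im,cam=snap("wrist"); save("hc",im,cam)
E
```

```text
slide [ 0.4012 -0.2055  0.011 ] end [ 0.4017 -0.081   0.004 ] jaw end [ 0.4007 -0.2609  0.004 ] rack [ 0.5097 -0.216   0.016 ]
[ 0.4012 -0.1709  0.004 ] [ 0.4012 -0.2022]
False
[ 0.4015 -0.2024  0.0023]
0.02208577386034023 59.30749475955963 [ 0.2263 -0.8085  4.0673]
0.02217511837789406 [-0.3534  0.2198 -1.271 ] [ 0.4006 -0.2018  0.1393] 46.0417
target [0.397 0.185]
```

View pics/hc.png

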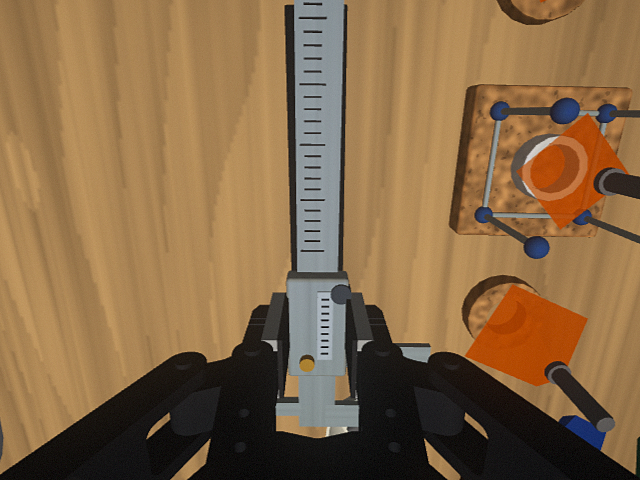

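The caliper is held straight over the strip, whose edges show evenly on both sides of the beam (columns 286 and 347). Lower it.

```bash
python3 - <<'E'
from meas import *
t=np.load("t.npy")
ctrl.move_l([*t,.022],speed=.1); ctrl.wait(.2)
hit=ctrl.move_l([*t,.0055],speed=.015,until_force=4); s=get_state(); print(hit,s["eef_pos"],s["wrist_force"])
if s["eef_pos"][2]<.0105:
    eoat.gripper_open(); ctrl.wait(.2)
    ctrl.move_l([*t,.2],speed=.12)
    ctrl.move_l([.40,.0,.30],speed=.25); ctrl.wait(.3)
    im,cam=snap("top"); save("fin",im,cam); a=im[230:390,90:350]
    im2,_=snap("scene"); b=im2[160:320,280:540]
    cv2.imwrite("pics/finc.png",cv2.resize(np.vstack([a,b]),None,fx=1.85,fy=1.85,interpolation=cv2.INTER_CUBIC))
print(get_state()["t"])
E
```

```text
True [0.3968 0.185  0.0073] [-0.1338 -0.8844  4.1525]
54.5083
```

View pics/finc.png

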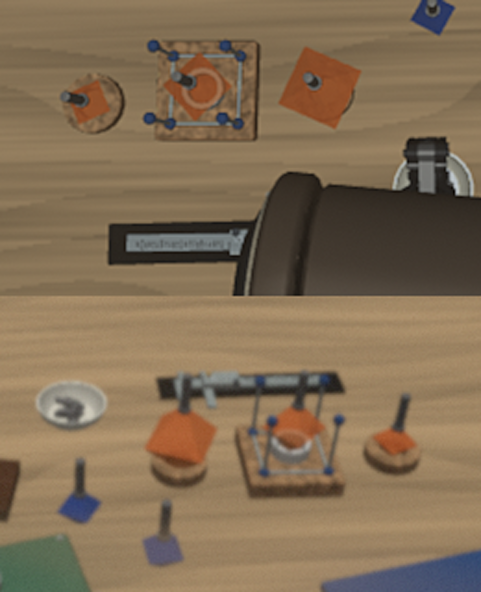

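The final views show all three octahedra upright in their seats and the caliper's beam within the strip. The dish looks undisturbed. Handing in.

```bash
python3 -c "
from bench import ctrl
print(ctrl.job_done())"
```

```text
the job is handed in; nothing more can be done
None
```

The job is handed in at about 55 s: medium octahedron in the frame with its corners out through the open faces, small in the left ring, large in the right ring, caliper flat along the strip, and the dish and button not touched.

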